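# Click the depth-stop turret round to the red stop

## Robot

A 6-joint arm with a two-finger parallel gripper is mounted at the origin on the work surface. World frame = base frame: x ahead of the robot, y to its left, z up, the work surface at z = 0. Lengths are in m, angles in rad, forces in N, time in s.
With the tool pointing down it reaches from about 0.35 to 0.925 m from the base axis. Payload 6.4 kg.
Tool frame: the origin (TCP) lies at the very end of the fingers, on their centre line; the grasp point (between the pads) lies grip_point_offset behind it (grip_point_offset is the distance from the TCP to the grasp point, in m); z points along the fingers, y is the line along which they close (so a half turn about z gives the same grasp; the last joint's range is limited). The gripper opens to 85 mm and grips with 20 to 120 N. Pads are 22 mm wide; open, the fingers measure 114 mm over their backs; the gripper's body (76 mm by 85 mm) begins 54 mm behind the grasp point. The pads swing forward as they close: fully open they stand 13 mm farther back than shut.
Start: joints at [-1.456, 0.245, 1.558, -0, 1.339, -0.174], TCP at [0.185, -0.623, 0.231] pointing down, gripper open.
Joint ranges: [-3.13, 3.13], [-1.02, 2.26], [0.13, 2.54], [-0.95, 4.09], [0.21, 2.88], [-2.74, 2.74]. Speed limits (rad/s): [2.57, 2.57, 3.14, 3.14, 3.14, 3.14].

## Interface

Orientations are given as a unit quaternion [w, x, y, z].
In Python, from rig import read_state, snapshot, sign_off, grip_point_offset gives the robot as it stands.
- The arm moves only by the shell command python3 -m pendant 'ROWS' [FORCE]. ROWS is JSON, a list that holds one entry, the list of rows, each a list of 5 numbers: the shift along the world's x, y, z in cm, then the turn about the world's z in rad, then the finger opening in cm, from 0 to 8.54. A call has 1 to 5 rows; each row shifts and turns the commanded pose from where the row before left it; what a row does not reach is not made up. A row lasts 1/8 s, in which the tool goes at most 62.5 mm and 10.7 degrees, less where a joint would pass 70% of its speed; a pose out of reach is approached as far as the arm can. A call with a gripper value outside its range is refused whole. The fingers move at their own pace and stop on an object; FORCE is the grip in N (left out, the last holds). Time passes only in rows, so rows that do not move let the fingers close. It gives the time, the measured TCP pose, the force, the opening and the grip force at its end, in the units of the state.
- read_state(): the state, without advancing time (a new reading comes with each control period).
- snapshot(name): name is "scene" or "top" or "wrist"; returns a dict with "image" (384x512x3 uint8, red, green, blue), "vertical_fov" (degrees; the focal length in pixels is half the picture's height over the tangent of half this angle, whatever the lens; pixels are square), "cx", "cy" (the principal point, pixels), "dist_coeffs" ([k1, k2, p1, p2, k3] as OpenCV has them; the pictures are not rectified), "R" (3x3) and "t" (3): a world point X has camera coordinates R X + t; the wrist camera has in their place "tool_from_camera" (4x4, takes a point from camera to tool coordinates, whose origin is the TCP and whose axes are the flange's). Camera axes: x right, y down, z forward; pixel columns grow to the right and rows downward; lengths in m; the calibration is good to about 2 mm. A picture is of the moment at which its call begins: read the wrist's pose just before it. There is no depth.
- sign_off(): hands the job in; it is judged then, once.
The state is a dict: "time_s": time; "q": joint angles; "dq": joint speeds; "effort": joint torques, N m; "eef_pos": TCP position; "tool_rot": TCP orientation; "wrist_force": force on the tool from outside, world axes, zero at the start; "torque": the same for the moment, N m; "width": finger opening in m; "grasp_force": force on a finger pad.
Only numpy, scipy, OpenCV 4.12 (cv2) and the standard library are available. Lean on these libraries where they do the work, as an engineer would, in place of code of your own. Each camera call takes 0.05 s, during which the arm holds its last target. There are 200 camera calls.

## Task

The six-stop depth turret on the bench has to be set to its red stop. With a fingertip, flick the turret clockwise (seen from above) by the teeth of its edge, as many clicks as it takes, until the red tooth has clicked home at the yellow pointer, and do not run it past. Touch only the teeth and the rim: do not touch the brass hub or the stop screws on top, and leave the other things on the bench where they are.

Things in the scene. Friction and masses are not known exactly. Their poses are not given: they have to be found in the camera images.
- stand: green cast stand bolted to the bench: foot plate 155 x 100 mm, 12 mm thick (x = -66 to +90 mm in its own frame), round column 60 mm in diameter (72 at its foot) up to 61 mm. Origin on the bench under the turret's upright axis; +x points from the axis to the yellow pointer, z up. The pointer's post is 16 mm wide, at x = 64 (tip) to 88 mm, 86 mm high
- turret (a joint): turn of the turret about the stand's upright axis, rad, growing clockwise seen from above; 0 = red tooth at the pointer; the red tooth's direction is the stand's +x turned by minus this value about z. A sprung detent clicks and holds at every multiple of 1.047 (60 degrees), always with a tooth at the pointer. Starts 2, 3 or 4 clicks before 0 (-2.09, -3.14 or -4.19)
- wheel_centre (a point): centre of the turret's underside, on its axis, 64 mm above the bench. The turret is a flat grey disc 68 mm in diameter, upper face 82 mm above the bench, with six straight radial teeth 60 degrees apart, one red and five black, 9 mm wide, reaching to 58 mm from the axis, 65 to 81 mm above the bench; between the teeth is free air down to the foot plate, outside the column
- tooth_end (a point): outer end of the black tooth across from the red one, 58 mm from the axis, 82 mm above the bench. About 4 N sideways at a tooth's end turns the wheel; pushed clearly more than half way (30 degrees) it snaps on to the next click by itself, let go before that it falls back; slow pushes do not overrun
- red_tip (a point): middle of the outer end of the red tooth, at its upper edge, 58 mm from the turret's axis, 82 mm above the bench
- pointer_tip (a point): tip of the yellow pointer on the stand, 64 mm from the turret's axis, at its upper edge, 86 mm above the bench
- stops: on the middle of the turret, turning with it: a brass hub 22 mm in diameter and 10 mm high, ringed at 20 mm from the axis by six upright stop screws of heights stepping from 9 to 19 mm, the one in line with the red tooth capped red. Origin on the axis, on the turret's upper face (82 mm above the bench). Not to be touched.
- plug: loose upright turned wooden plug, 26 mm diameter, 50 mm tall, standing near the turret; origin under its centre; bystander, leave alone
- offcut: loose block of pale pine 90 x 60 x 45 mm lying near the turret; origin under its centre; bystander, leave alone
- mallet: loose mallet with a black rubber head (68 mm diameter, 100 mm long, along its y) and a pale wooden handle 265 mm long to its -x; origin under the head; bystander, leave alone
- chisel: loose chisel lying flat, bright blade 130 x 20 mm to its +x, wooden handle to 114 mm along its -x, 28 mm high; origin on the bench at the root of the blade; bystander, leave alone
- rasp: loose rasp lying flat, dark blade 200 x 24 mm to its +x, wooden handle to 114 mm along its -x, 28 mm high; origin on the bench at the root of the blade; bystander, leave alone
- glue: loose white glue bottle, 54 mm diameter, 140 mm tall, standing; origin under its centre; bystander, leave alone
- tape: loose yellow and black tape measure 66 x 36 x 60 mm, standing; origin under its centre; bystander, leave alone

How it is judged:
At the end, for the whole second after the job is handed in: The red tooth rests at the yellow pointer (turret within 0.12 rad of 0) and stays there; every loose thing is within 20 mm of where it was (value of joint turret between -0.12 and 0.12 rad and distance of each of plug, offcut, mallet, chisel, rasp, glue, tape from where it was at the start of the episode below 0.02 m); the robot touches nothing.
It fails at once if the turret is run past the red stop (more than half a click beyond) (value of joint turret above 0.55 rad).
It fails at once if the hub or a stop screw is touched or gripped (contact force between the arm and stops above 1 N).
It fails at once if the hub or a stop screw is touched or gripped by the fingers (contact force between the fingers and stops above 1 N).
It fails at once if a loose thing is shoved, lifted or knocked over (distance of any of plug, offcut, mallet, chisel, rasp, glue, tape from where it was at the start of the episode above 0.03 m).
It also fails if it takes over 72 s, if anything falls off the work surface, if the arm or the gripper's body presses on something with over 40 N, if the wrist force passes 120 N, or if a joint passes its speed limit or range.

## Working session

There is one attempt and no reset: what is moved stays moved. The work goes in short steps, Python scripts to look and compute and a shell command to move; the robot and the scene stay as the last step left them, time stands still between calls to the robot, and variables do not carry over. Pictures are saved under pics/ and viewed, at most 10 in all, crops included, and the job is handed in when it is done.

```bash
mkdir -p pics; cat > h.py <<'E'
import numpy as np, cv2, pickle
from rig import read_state, snapshot, sign_off, grip_point_offset
def cam(s):
    f=s["image"].shape[0]/2/np.tan(np.radians(s["vertical_fov"])/2)
    return np.array([[f,0,s["cx"]],[0,f,s["cy"]],[0,0,1.]]),np.array(s["dist_coeffs"],float)
def ray(s,uv):
    K,d=cam(s);p=cv2.undistortPoints(np.array(uv,float).reshape(-1,1,2),K,d)[:,0]
    r=np.c_[p,np.ones(len(p))]@np.array(s["R"]); c=-np.array(s["R"]).T@np.array(s["t"])
    return c,r
def atz(s,uv,z):
    c,r=ray(s,uv); return c+r*((z-c[2])/r[:,2])[:,None]
def proj(s,X):
    K,d=cam(s);return cv2.projectPoints(np.array(X,float).reshape(-1,1,3),cv2.Rodrigues(np.array(s["R"]))[0],np.array(s["t"],float),K,d)[0][:,0]
E
python3 - <<'E'
from h import *
S={n:snapshot(n) for n in("scene","top")}
pickle.dump(S,open("s0.pkl","wb"))
for n in S: cv2.imwrite(f"pics/{n}0.png",cv2.resize(S[n]["image"][:,:,::-1],(800,600),interpolation=cv2.INTER_CUBIC)); print(n,-np.array(S[n]["R"]).T@np.array(S[n]["t"]))
print(read_state(),grip_point_offset)
E
```

```text
scene [ 1.1028353  -0.20486083  0.88052144]
top [0.44617406 0.02991063 1.35204486]
{'time_s': 0.1, 'q': array([-1.45607976e+00,  2.45729065e-01,  1.55888095e+00,  2.78705542e-05,
        1.33869791e+00, -1.74088511e-01]), 'dq': array([-0.00109359, -0.00253049, -0.00125366, -0.00135564, -0.00087105,
        0.00122194]), 'effort': array([ 4.49577237e-05, -4.30672467e+01, -3.27128291e+01, -1.01378341e-04,
        2.87028997e-03,  4.15021105e-06]), 'eef_pos': array([ 0.18508679, -0.62257713,  0.23030622]), 'tool_rot': array([-8.56858743e-04,  9.89592156e-01,  1.43897979e-01,  3.90089946e-05]), 'wrist_force': array([-0.54617574,  0.83540194,  0.4989629 ]), 'torque': array([ 0.00176673, -0.0236219 , -0.0535196 ]), 'grasp_force': 0.0, 'width': 0.08539512315106686} 0.0187
```

View pics/top0.png

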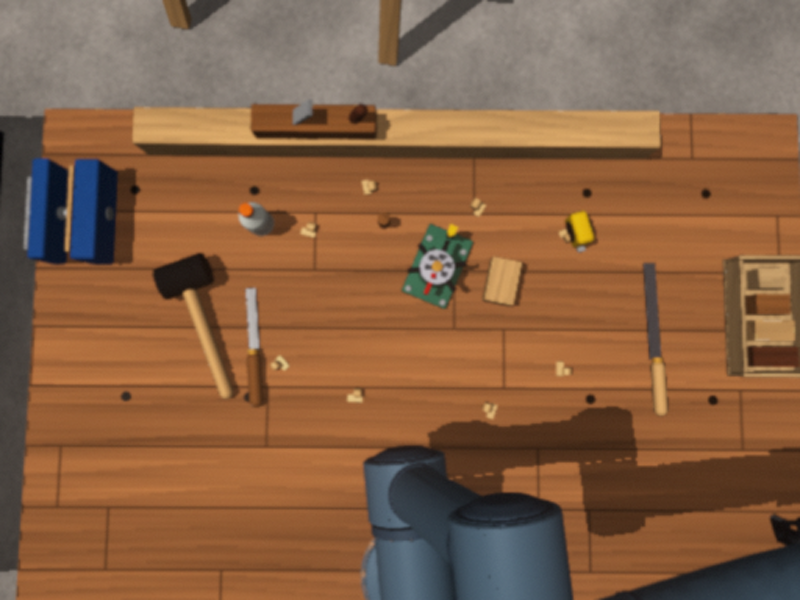

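View pics/scene0.png

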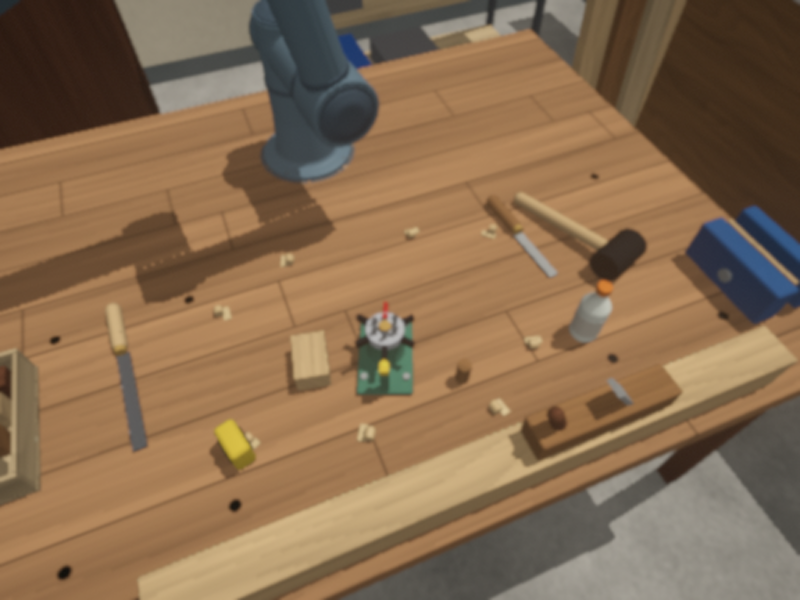

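The top view shows the turret near pixel (437,266), the pointer near (453,231) and the red tooth near (430,288), roughly opposite the pointer. The pine block is to its right and the plug is at (384,221). I'll enlarge crops to measure.

```bash
python3 - <<'E'
from h import *
S=pickle.load(open("s0.pkl","rb"))
a=S["top"]["image"][130:210,235:345]; b=S["scene"]["image"][180:260,180:310]
a=cv2.resize(a,None,fx=7,fy=7,interpolation=cv2.INTER_CUBIC)
cv2.imwrite("pics/topc.png",a[:,:,::-1])
b=cv2.resize(b,None,fx=6,fy=6,interpolation=cv2.INTER_CUBIC)
cv2.imwrite("pics/scenec.png",b[:,:,::-1])
E
```

```text
(no output)
```

View pics/topc.png

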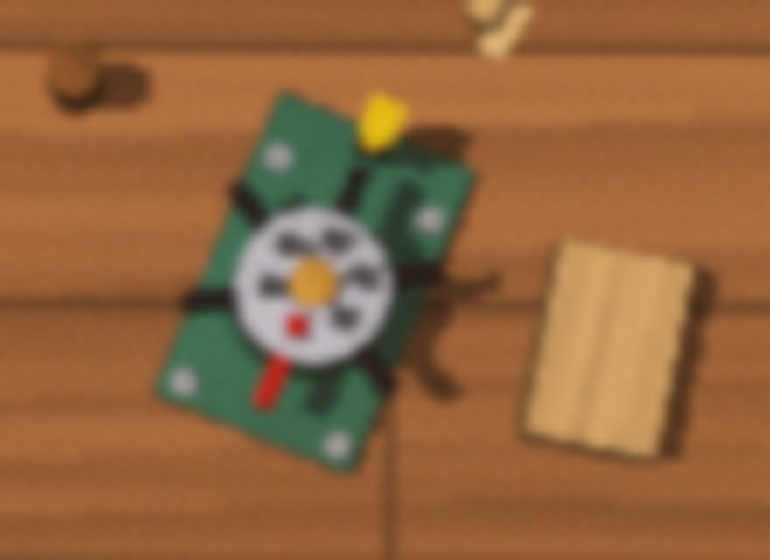

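View pics/scenec.png

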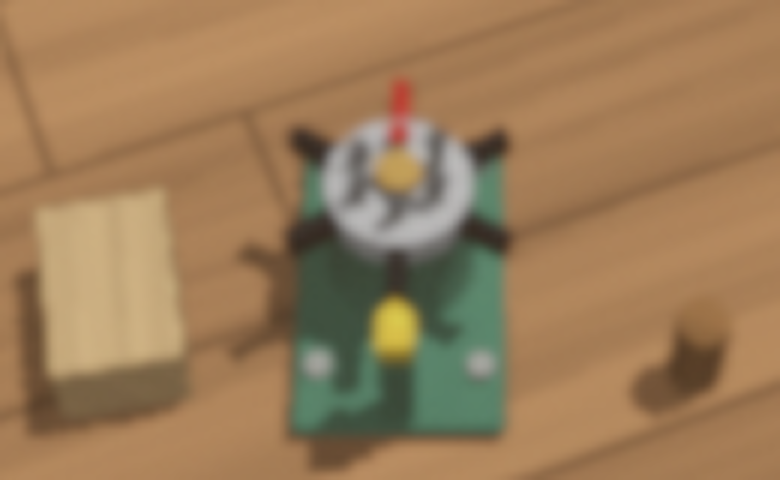

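Three clicks are needed, since the red tooth is directly opposite the pointer. In the top crop the disc centre is about (315,287), the red end (264,408), the pointer tip (374,152), the left tooth end (187,300), the right (441,272), the upper-left (236,186) and the lower-right (388,392).

```bash
python3 - <<'E'
from h import *
from scipy.optimize import least_squares
S=pickle.load(open("s0.pkl","rb"))
T=S["top"];C=S["scene"]
ta=lambda p:(np.array(p)+.5)/7-.5+[235,130]
tb=lambda p:(np.array(p)+.5)/6-.5+[180,180]
obsT=ta([[315,287],[264,408],[187,300],[236,186],[357,170],[441,272],[388,392]])
obsC=tb([[400,183],[402,80]])   # disc centre, red end
def model(x):
    P=[[x[0],x[1],.082]]
    for k in range(6):
        a=x[2]+np.pi-k*np.pi/3; P.append([x[0]+.058*np.cos(a),x[1]+.058*np.sin(a),.08])
    return np.array(P)
def f(x,w=1):
    P=model(x); return np.r_[(proj(T,P)-obsT).ravel(),w*(proj(C,P[:2])-obsC).ravel()]
x0=[*atz(T,obsT[:1],.082)[0,:2],1.2]
for w in(0,1):
    r=least_squares(f,x0,args=(w,)); print(r.x,np.round(r.fun,1))
x=r.x
print("T",atz(T,obsT[:1],.082),"C",atz(C,obsC[:1],.082))
print("pointer angle",x[2], np.round(model(x),4))
print("pointer tip",atz(T,ta([[374,152]]),.086))
print("offcut",atz(T,ta([[563,241],[698,266],[658,460],[521,437]]),.045))
print("plug",atz(T,ta([[75,75]]),.05))
E
```

```text
[ 0.6086502  -0.03074643 -0.3938343 ] [-0.3  0.  -0.4  0.2 -0.8  0.5 -0.5 -0.4  0.9 -0.4  0.4 -0.   0.7  0.2
 -0.  -0.  -0.  -0. ]
[ 0.60921733 -0.03084188 -0.3944266 ] [-0.3 -0.2 -0.4 -0.  -0.8  0.3 -0.4 -0.6  1.  -0.6  0.4 -0.2  0.7 -0.
 -0.2 -0.9 -0.1 -0.5]
T [[ 0.60871334 -0.03172449  0.082     ]] C [[ 0.61200323 -0.03134978  0.082     ]]
pointer angle -0.39442660084961506 [[ 0.6092 -0.0308  0.082 ]
 [ 0.5557 -0.0086  0.08  ]
 [ 0.6017  0.0267  0.08  ]
 [ 0.6553  0.0044  0.08  ]
 [ 0.6628 -0.0531  0.08  ]
 [ 0.6167 -0.0884  0.08  ]
 [ 0.5631 -0.0661  0.08  ]]
pointer tip [[ 0.66789342 -0.05715099  0.086     ]]
offcut [[ 0.63516225 -0.14518653  0.045     ]
 [ 0.62426049 -0.2059056   0.045     ]
 [ 0.53659572 -0.18729882  0.045     ]
 [ 0.5464606  -0.12601424  0.045     ]]
plug [[0.70827126 0.07526758 0.05      ]]
```

Turret centre is (0.609, -0.031), with the pointer at -22.6°. The plan is one slow arc with the shut fingertip at r ≈ 54 mm. It pushes the right-rear tooth (-142.6°) clockwise round the robot side, about 180° in total, with the tool turning along. First I move above the gap at -112.6°, which is (0.589, -0.081) with tool yaw 157°.

```bash
python3 -m pendant '[[[2.7,3.6,0,0.164,0],[2.7,3.6,0,0.164,0],[2.7,3.6,0,0.164,0],[2.7,3.6,0,0.164,0],[2.7,3.6,0,0.164,0]]]' 20
python3 -m pendant '[[[2.7,3.6,0,0.164,0],[2.7,3.6,0,0.164,0],[2.7,3.6,0,0.164,0],[2.7,3.6,0,0.164,0],[2.7,3.6,0,0.164,0]]]'
python3 -m pendant '[[[2.7,3.6,0,0.164,0],[2.7,3.6,0,0.164,0],[2.7,3.6,0,0.164,0],[2.7,3.6,0,0.164,0],[2.7,3.6,0,0.164,0]]]'
python3 -m pendant '[[[0,0,-1,0,0],[0,0,-1,0,0],[0,0,-1,0,0],[0,0,-1,0,0],[0,0,0,0,0]]]'
cat >> h.py <<'E'
def where():
    s=read_state();w,x,y,z=s["tool_rot"]
    yaw=np.degrees(np.arctan2(2*(x*y+w*z),1-2*(y*y+z*z)));p=s["eef_pos"];d=p[:2]-[.6093,-.031]
    print("t",round(s["time_s"],2),"p",p.round(4),"yaw",yaw.round(1),"r",np.hypot(*d).round(4),"phi",np.degrees(np.arctan2(d[1],d[0])).round(1),"F",s["wrist_force"].round(1),"w",round(s["width"],3))
E
python3 - <<'E'
from h import *
where()
s=snapshot("wrist");cv2.imwrite("pics/w1.png",s["image"][:,:,::-1])
t=snapshot("top");cv2.imwrite("pics/t1.png",cv2.resize(t["image"][120:220,225:355],None,fx=6,fy=6,interpolation=2)[:,:,::-1])
E
```

```text
time_s: 0.72
eef_pos: [0.3207, -0.4415, 0.2308]
tool_rot: [-0.0, 0.849, 0.529, 0.0]
wrist_force: [0.4, -0.1, -0.9]
width: 0.0001
grasp_force: 0.0
time_s: 1.35
eef_pos: [0.4557, -0.2616, 0.231]
tool_rot: [-0.0, 0.568, 0.823, 0.0]
wrist_force: [0.4, -0.5, 0.2]
width: -0.0001
grasp_force: 0.0
time_s: 1.98
eef_pos: [0.5906, -0.0817, 0.2308]
tool_rot: [-0.0, 0.192, 0.981, -0.0]
wrist_force: [-0.0, -1.2, -0.6]
width: -0.0
grasp_force: 0.0
time_s: 2.6
eef_pos: [0.5892, -0.0834, 0.19]
tool_rot: [-0.001, 0.196, 0.981, 0.0]
wrist_force: [-0.4, -0.5, 0.2]
width: 0.0001
grasp_force: 0.0
t 2.6 p [ 0.5892 -0.0834  0.19  ] yaw 157.4 r 0.0561 phi -111.0 F [-0.4 -0.5  0.2] w 0.0
```

View pics/w1.png

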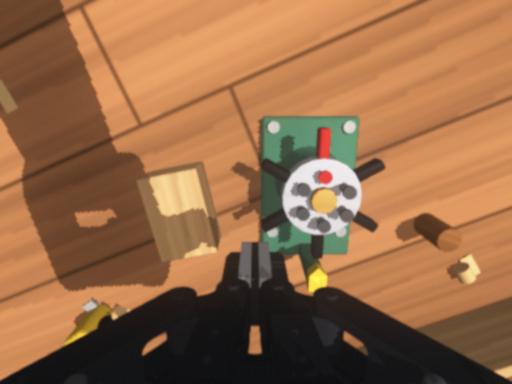

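The wrist view shows the shut fingertip at (255,245). The hub top is near (324,200), the red tooth end near (324,128) and the pointer tip near (313,267). I'll check the centre with the wrist calibration.

```bash
python3 - <<'E'
from h import *
from scipy.spatial.transform import Rotation as Ro
where()
st=read_state();s=snapshot("wrist")
w,x,y,z=st["tool_rot"];R=Ro.from_quat([x,y,z,w]).as_matrix()
M=np.array(s["tool_from_camera"]);Rw=R@M[:3,:3];c=R@M[:3,3]+st["eef_pos"]
s["R"]=Rw.T;s["t"]=-Rw.T@c
print("cam",c,"hub",atz(s,[[324,200]],.092),"disc",atz(s,[[322,196]],.082),"red",atz(s,[[324,128]],.081),"left-top",atz(s,[[264,163]],.081),"right-bottom",atz(s,[[376,228]],.081),"rt",atz(s,[[383,163]],.081),"lb",atz(s,[[264,225]],.081))
E
```

```text
t 2.7 p [ 0.5901 -0.0834  0.1914] yaw 157.5 r 0.0558 phi -110.1 F [-0.5  1.2  0.3] w 0.0
cam [ 0.52160546 -0.05579376  0.33366303] hub [[ 0.61115309 -0.03144145  0.092     ]] disc [[ 0.61084108 -0.03086374  0.082     ]] red [[ 0.55815267 -0.01097495  0.081     ]] left-top [[ 0.56602304 -0.06585172  0.081     ]] right-bottom [[0.65722391 0.00378495 0.081     ]] rt [[0.60354308 0.02508252 0.081     ]] lb [[ 0.61687611 -0.08634561  0.081     ]]
```

View pics/t1.png

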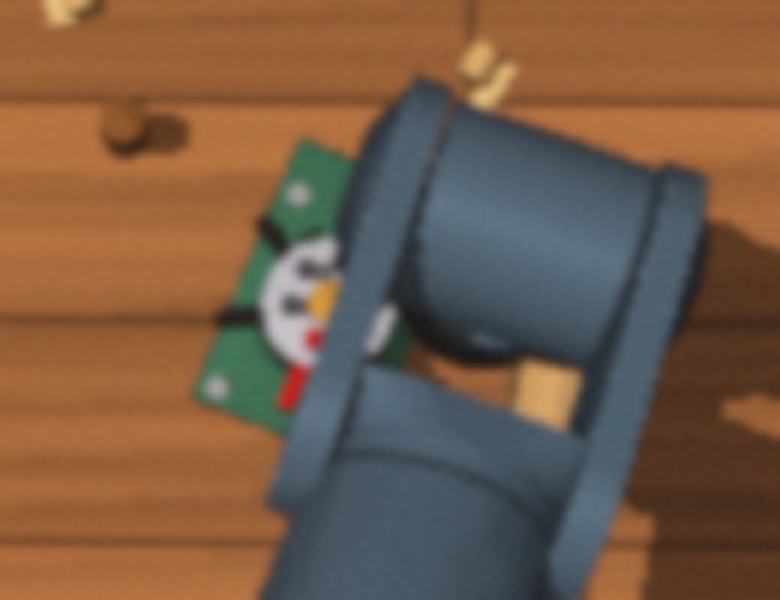

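The top view shows the arm hiding half the turret, but the teeth are still as before. The wrist camera puts the centre at (0.610, -0.031), which agrees with the first estimate. I'll lower into the gap and work out the arc.

```bash
sed -i 's/\[.6093,-.031\]/[.610,-.031]/' h.py
python3 -m pendant '[[[0,0,-2,0,0],[0,0,-2,0,0],[0,0,-2,0,0],[0,0,-2,0,0],[0,0,-1,0,0]]]'
python3 -m pendant '[[[0,0,-1,0,0],[0,0,-1,0,0],[0,0,-0.6,0,0],[0,0,-0.5,0,0],[0,0,0,0,0]]]'
python3 - <<'E'
from h import *
where()
p=read_state()["eef_pos"][:2]*100;a0=-111.
for i in range(1,13):
    a=np.radians(a0-15.5*i);q=np.array([61,-3.1])+5.6*np.array([np.cos(a),np.sin(a)]);print(i,a0-15.5*i,((q-p)/3).round(2));p=q
E
```

```text
time_s: 3.38
eef_pos: [0.5892, -0.0828, 0.099]
tool_rot: [-0.001, 0.195, 0.981, 0.0]
wrist_force: [-0.0, 0.2, -0.3]
width: -0.0002
grasp_force: 0.0
time_s: 4.0
eef_pos: [0.59, -0.083, 0.07]
tool_rot: [-0.0, 0.195, 0.981, 0.0]
wrist_force: [0.2, 0.5, 1.1]
width: 0.0005
grasp_force: 0.0
t 4.0 p [ 0.59  -0.083  0.07 ] yaw 157.5 r 0.0558 phi -111.0 F [0.2 0.5 1.1] w 0.001
1 -126.5 [-0.44  0.23]
2 -142.0 [-0.36  0.35]
3 -157.5 [-0.25  0.43]
4 -173.0 [-0.13  0.49]
5 -188.5 [0.01 0.5 ]
6 -204.0 [0.14 0.48]
7 -219.5 [0.26 0.43]
8 -235.0 [0.37 0.34]
9 -250.5 [0.45 0.23]
10 -266.0 [0.49 0.1 ]
11 -281.5 [ 0.5  -0.03]
12 -297.0 [ 0.48 -0.17]
```

```bash
python3 -m pendant '[[[-0.44,0.23,0,-0.09,0],[-0.44,0.23,0,-0.09,0],[-0.44,0.23,0,-0.09,0]]]'|sed -n 4p
python3 -m pendant '[[[-0.36,0.35,0,-0.09,0],[-0.36,0.35,0,-0.09,0],[-0.36,0.35,0,-0.09,0]]]'|sed -n 4p
python3 -m pendant '[[[-0.25,0.43,0,-0.09,0],[-0.25,0.43,0,-0.09,0],[-0.25,0.43,0,-0.09,0]]]'|sed -n 4p
python3 -c "from h import *; where()"
```

```text
wrist_force: [3.2, -1.8, -0.9]
wrist_force: [1.5, -1.8, -1.2]
wrist_force: [-0.4, 0.4, -0.4]
t 5.12 p [ 0.559  -0.0528  0.0709] yaw 110.9 r 0.0555 phi -156.9 F [-0.4  0.4 -0.4] w 0.0
```

```bash
python3 -m pendant '[[[-0.13,0.49,0,-0.09,0],[-0.13,0.49,0,-0.09,0],[-0.13,0.49,0,-0.09,0]]]'|sed -n 4p
python3 -m pendant '[[[0.01,0.5,0,-0.09,0],[0.01,0.5,0,-0.09,0],[0.01,0.5,0,-0.09,0]]]'|sed -n 4p
python3 -m pendant '[[[0.14,0.48,0,-0.09,0],[0.14,0.48,0,-0.09,0],[0.14,0.48,0,-0.09,0]]]'|sed -n 4p
python3 -m pendant '[[[0.26,0.43,0,-0.09,0],[0.26,0.43,0,-0.09,0],[0.26,0.43,0,-0.09,0]]]'|sed -n 4p
python3 - <<'E'
from h import *
where()
s=snapshot("scene");cv2.imwrite("pics/s2.png",cv2.resize(s["image"][170:265,180:310],None,fx=6,fy=6,interpolation=2)[:,:,::-1])
E
```

```text
wrist_force: [-0.3, 0.2, 0.3]
wrist_force: [0.4, -3.1, -0.7]
wrist_force: [-0.2, -1.4, -0.2]
wrist_force: [-0.0, -0.5, -0.3]
t 6.62 p [0.5674 0.0043 0.0708] yaw 49.0 r 0.0553 phi 140.3 F [-0.  -0.5 -0.3] w -0.0
```

View pics/s2.png

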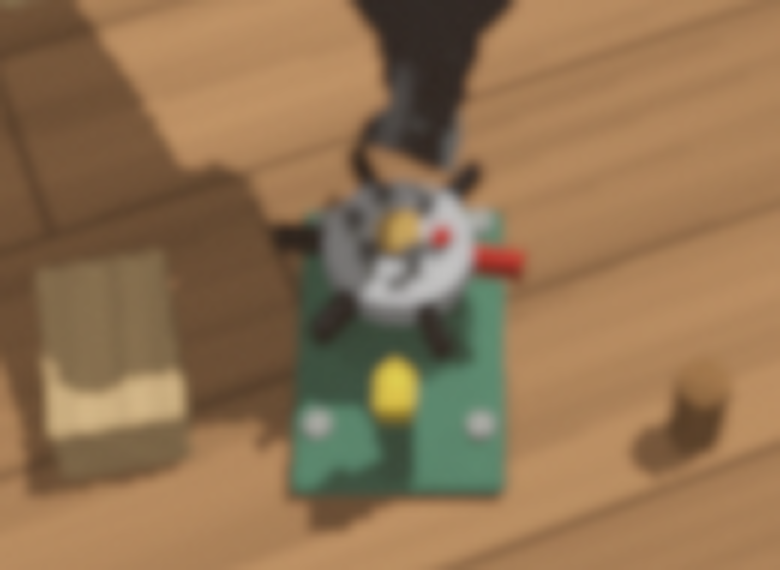

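The picture shows the red tooth at (500,262), about halfway through the second click, with the finger correctly behind the pushed tooth. I'll continue the arc.

```bash
python3 -m pendant '[[[0.37,0.34,0,-0.09,0],[0.37,0.34,0,-0.09,0],[0.37,0.34,0,-0.09,0]]]'|sed -n 4p
python3 -m pendant '[[[0.45,0.23,0,-0.09,0],[0.45,0.23,0,-0.09,0],[0.45,0.23,0,-0.09,0]]]'|sed -n 4p
python3 -m pendant '[[[0.49,0.10,0,-0.09,0],[0.49,0.10,0,-0.09,0],[0.49,0.10,0,-0.09,0]]]'|sed -n 4p
python3 -m pendant '[[[0.5,-0.03,0,-0.09,0],[0.5,-0.03,0,-0.09,0],[0.5,-0.03,0,-0.09,0]]]'|sed -n 4p
python3 -m pendant '[[[0.48,-0.17,0,-0.09,0],[0.48,-0.17,0,-0.09,0],[0,0,0,0,0]]]'|sed -n 4p
python3 - <<'E'
from h import *
where()
s=snapshot("scene");cv2.imwrite("pics/s3.png",cv2.resize(s["image"][170:265,180:310],None,fx=6,fy=6,interpolation=2)[:,:,::-1])
E
```

```text
wrist_force: [0.3, -0.2, 0.6]
wrist_force: [-4.0, -1.1, 0.9]
wrist_force: [-1.1, -0.2, -0.2]
wrist_force: [0.5, -0.8, 0.1]
wrist_force: [0.4, 0.2, 0.2]
t 8.55 p [0.6314 0.0198 0.0707] yaw -22.9 r 0.0551 phi 67.2 F [0.4 0.2 0.2] w -0.0
```

View pics/s3.png

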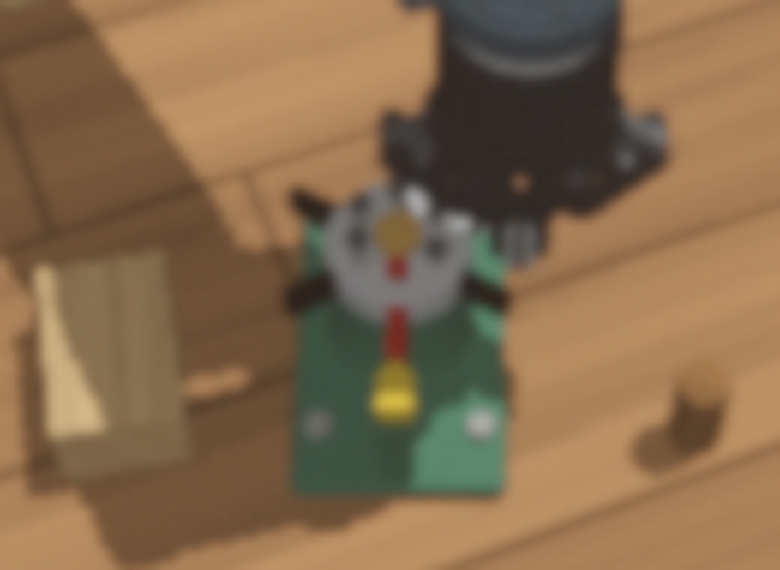

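The red tooth at (397,335) is lined up with the yellow pointer at (395,385), and the finger stands free mid-gap at phi 67° with no force on it. I'll raise it straight up and check.

```bash
python3 -m pendant '[[[0,0,0.5,0,0],[0,0,1,0,0],[0,0,2,0,0],[0,0,3,0,0],[0,0,3,0,0]]]'|sed -n 4p
python3 -m pendant '[[[-2,2,2,0,0],[-3,3,0,0,0],[-3,3,0,0,0],[-2,2,0,0,0],[0,0,0,0,0]]]'|sed -n 4p
python3 - <<'E'
from h import *
where()
s=snapshot("scene");cv2.imwrite("pics/s4.png",cv2.resize(s["image"][130:290,130:340],None,fx=3.7,fy=3.7,interpolation=2)[:,:,::-1])
E
```

```text
wrist_force: [1.3, 0.1, -0.3]
wrist_force: [-0.3, 0.6, 0.4]
t 9.85 p [0.5303 0.1211 0.1868] yaw -22.8 r 0.1717 phi 117.6 F [-0.3  0.6  0.4] w -0.0
```

View pics/s4.png

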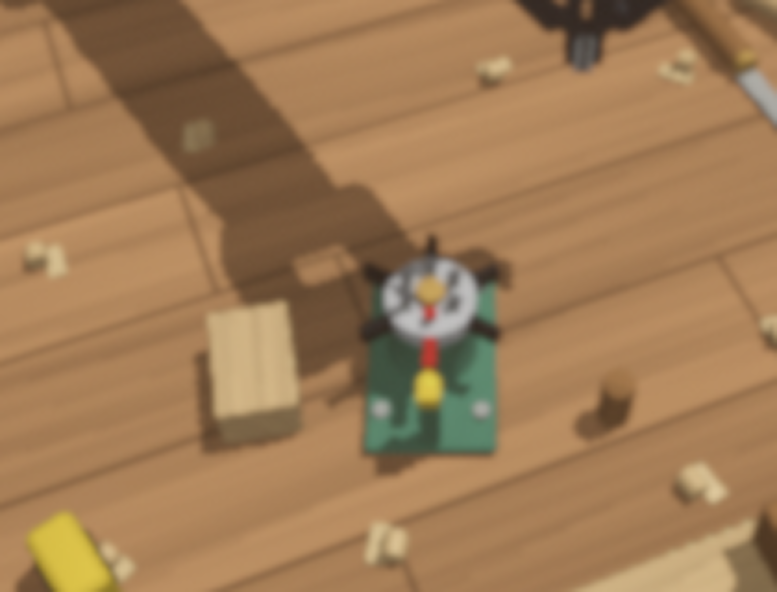

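The red tooth at (429,352) sits at the pointer tip (428,385). The plug and block haven't moved, and the arm is clear of everything.

```bash
python3 -c "from rig import sign_off; print(sign_off())"
```

```text
the job is handed in; nothing more can be done
None
```

The turret is set to its red stop: three clicks clockwise with the red tooth home at the yellow pointer, no sign of contact with the hub or stop screws, the nearby plug and block unmoved, the arm clear, and the job handed in (sign-off returned no verdict).

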